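# Load a cutter case onto the sliding blade of a loading stand and pin it

## Task

Tip the plywood case back on its rear edge until it leans by itself on the stand's sloping rest, push the steel blade fully home under it, then stand the case gently upright again on the blade without letting it fall. Finally push the locking pin sideways through the eye of the stand and the eye of the blade until its handle is up against the stand's eye plate, and let go; leave the other things on the bench where they are.

Things in the scene. Friction and masses are not known exactly. Their poses are not given: they have to be found in the camera images.
- station: Loading stand fixed to the bench: grey base plate, x -180 to +150, y -70 to +70 mm, 8 mm thick. Origin on the bench surface; +x points from the blade's handle to the sloping rest, y left, z up. Two low guide strips (top z = 17 mm) at y = +-46 mm, x = -180 to -10 mm, flank the blade.
- eye (a point): Stand's eye: a round 16 mm hole along the stand's y in an upright plate (30 mm wide, 8 mm thick, top z = 62 mm) on its left. The point is the hole's centre on the outer (+y) face: x -70, y 64, z 45 mm of the stand, axes as the stand's. The pin enters here towards -y. The blade's equal eye (plate at y = 16 to 24 mm) lines up only when the blade is fully home.
- blade (a joint): Travel of the flat blade along the stand's +x, in m: 0 drawn back, 0.085 fully home at its stop. About 8 N of friction; stays where left. Steel, 80 mm wide, 5 mm thick, on the base plate (top z = 13 mm). Its leading edge is at x = 3 mm of the stand + travel: 88 mm when home, 12 mm short of the rest's foot. It cannot pass under the case until that is tipped.
- blade_grip (a point): Blade's handle: dark upright square post 18 x 18 mm on the blade's middle line, z = 13 to 63 mm over the bench. The point is its centre, 43 mm up, at x = -110 mm + travel, y = 0 of the stand; axes as the stand's. The blade's upright eye plate (30 mm wide in x, top z = 62 mm) is centred 45 mm from it towards -x.
- case_centre (a point): Plywood case 60 deep (x) x 56 wide (y) x 130 mm tall (z); the point is its centre, 65 mm up. It stands on the base plate, +x to the rest, its back within 5 mm of the rest's foot, sides free to grasp. 0.4 to 0.8 kg, centre of mass in its centre: tipped over 25 degrees about its rear lower edge it leans by itself, at 34 degrees when on the rest.
- case: The same case; origin at the centre of its underside.
- pin_grip (a point): Locking pin lying on the bench, left or right of the stand: dark steel block handle 18 wide (x) x 44 long (y) x 26 mm tall (z), with a round 9 mm rod, 75 mm long, from the middle of its -y end. The point is the handle's centre, 13 mm up; the shoulder where the rod begins is 22 mm from it towards -y. 0.13 kg.
- pin_tip (a point): The free end of the pin's rod (tapered over its last 12 mm), on its axis, 97 mm from the handle centre along the pin's -y. Axes as the pin's.
- wrench: Bystander: a 170 mm steel wrench lying on the bench on the side of the stand where the pin is not.
- collet: Bystander: a small steel cone 38 mm across, 45 mm tall, standing just right (-y) of the stand.
- parallel: Bystander: a steel bar 90 x 16 mm, 25 mm tall, lying just left (+y) of the stand near the rest.
- die_plate: Bystander: a perforated aluminium plate 120 x 150 x 20 mm lying at the far left.
- oil: Bystander: a grey oil bottle 60 mm across, 160 mm tall, at the left.
- hammer: Bystander: a 260 mm hammer lying at the far right.
- rest_foot (a point): Foot of the stand's sloping rest, at x = 100, y = 0, z = 8 mm of the stand, axes as the stand's. The rest is a steel plate 44 mm wide, rising 95 mm along its slope from this foot and leaning 34 degrees (0.593 rad) from vertical towards +x.
There are look-alikes about, which are no part of the job. Of the things that look like the case, the smallest one is meant.

How it is judged:
By the outcome, as a careful person would: the job done as asked, in the order asked, and still so for the second after the job is handed in, with the robot touching nothing.
It also fails if it takes over 72 s, if anything falls off the work surface, if the arm or the gripper's body presses on something with over 40 N, if the wrist force passes 120 N, or if a joint passes its speed limit or range.

## Robot

A 6-joint arm with a two-finger parallel gripper is mounted at the origin on the work surface. World frame = base frame: x ahead of the robot, y to its left, z up, the work surface at z = 0. Lengths are in m, angles in rad, forces in N, time in s.
With the tool pointing down it reaches from about 0.35 to 0.975 m from the base axis. Payload 4.9 kg.
Tool frame: the origin (TCP) lies midway between the tips of the shut fingers; the grasp point (between the pads) lies 19 mm behind it; z points along the fingers, y is the line along which they close (so a half turn about z gives the same grasp; the last joint's range is limited). The gripper opens to 85 mm and grips with 20 to 120 N. Pads are 22 mm wide; open, the fingers measure 114 mm over their backs; the gripper's body (76 mm by 85 mm) begins 54 mm behind the grasp point. The pads swing forward as they close: fully open they stand 13 mm farther back than shut.
Start: joints at [1.09, 0.053, 1.613, -0, 1.476, -0.119], TCP at [0.221, 0.585, 0.231] pointing down, gripper open.
Joint ranges: [-3.01, 3.01], [-1.01, 2.22], [0.06, 2.58], [-1.02, 4.17], [0.09, 2.62], [-3.14, 3.14]. Speed limits (rad/s): [2.57, 2.57, 3.14, 3.14, 3.14, 3.14].

## Interface

Orientations are given as a unit quaternion [w, x, y, z].
In Python, from plant import * gives the robot as it stands.
- The arm moves only by the tool jog_arm, never from a script. Its argument "targets" is a list of rows, each a list of 3 entries, a list of its own where there are three numbers: the shift along the tool's x, y, z in units of 25 mm (1.0 is 25 mm), then the turn, a rotation vector about the tool's x, y, z in units of 8 degrees (1.0 is 8 degrees), then the opening in per cent of the stroke, from 0 (shut) to 100 (fully open). A call has 1 to 8 rows; each row is the pose to reach, as a shift and turn from the pose commanded when the call began, along the tool's axes at that moment; what a row does not reach only later rows make up. A row lasts 1/8 s, in which the tool goes at most 62.5 mm and 10.7 degrees, less where a joint would pass 70% of its speed; a pose out of reach is approached as far as the arm can. A call with a gripper value outside its range is refused whole. The fingers move at their own pace and stop on an object; the grip force is fixed at half the most. Time passes only in rows, so rows that repeat a pose let the fingers close. It gives the time, the measured TCP pose, the force, the opening and the grip force at its end, in the units of the state.
- state(): the state, without advancing time (a new reading comes with each control period).
- grab_frame(name): name is "side" or "top" or "wrist"; returns (picture, depth): 400x640x3 uint8, red, green, blue; 400x640 float32, m along the optical axis (not along the pixel's ray), 0 where there is no reading.
- camera_params(name): a dict with "fovy" (degrees; the focal length in pixels is half the picture's height over the tangent of half this angle, whatever the lens; pixels are square), "cx", "cy" (the principal point, pixels), "dist" ([k1, k2, p1, p2, k3] as OpenCV has them; the pictures are not rectified), "rvec" (rotation vector, rad) and "tvec" (3), from world to camera coordinates, as OpenCV has them; the wrist camera has in their place "hand_eye" (4x4, takes a point from camera to tool coordinates, whose origin is the TCP and whose axes are the flange's). Camera axes: x right, y down, z forward; pixel columns grow to the right and rows downward; lengths in m; the calibration is good to about 2 mm. A picture is of the moment at which its call begins: read the wrist's pose just before it. camera_params takes no time and is no camera call.
- job_done(): hands the job in; it is judged then, once.
The state is a dict: "time": time; "joint_pos": joint angles; "joint_vel": joint speeds; "joint_efforts": joint torques, N m; "tool_pos": TCP position; "tool_rot": TCP orientation; "contact_force": force on the tool from outside, world axes, zero at the start; "ft_torque": the same for the moment, N m; "gripper_width": opening from 0.0 (shut) to 1.0 (fully open); "grasp_force": force on a finger pad.
Only numpy, scipy, OpenCV 4.12 (cv2) and the standard library are available. Lean on these libraries where they do the work, as an engineer would, in place of code of your own. Each camera call takes 0.05 s, during which the arm holds its last target. There are 200 camera calls.

## Working session

There is one attempt and no reset: what is moved stays moved. The work goes in short steps, Python scripts to look and compute and a tool call to move; the robot and the scene stay as the last step left them, time stands still between calls to the robot, and variables do not carry over. Pictures are saved under pics/ and viewed, at most 10 in all, crops included, and the job is handed in when it is done.

Besides the shell and the picture viewer there is one more tool, called as a command line: name --argument value ..., lists and objects as JSON in quotes. jog_arm: Moves the arm, as the interface text tells. Its arguments: {"type":"object","properties":{"targets":{"type":"array"}},"required":["targets"]}

```bash
ls; mkdir -p pics
python3 - <<'E'
from plant import *
import cv2,numpy as np
print(state())
for n in("top","side"):
    p,d=grab_frame(n); cv2.imwrite(f"pics/{n}0.png",p[:,:,::-1]); np.save(f"{n}0.npy",d); print(camera_params(n))
print(camera_params("wrist"))
E
```

```text
pics
{'time': 0.0, 'joint_pos': array([ 1.09000662e+00,  5.33636613e-02,  1.61428953e+00,  6.55310064e-06,
        1.47596063e+00, -1.19014796e-01]), 'joint_vel': array([ 0.00182056, -0.00060783, -0.00107944, -0.00079986, -0.0013355 ,
       -0.00141176]), 'joint_efforts': array([-1.01373367e-03, -3.93705046e+01, -3.70165014e+01, -2.11452170e-04,
        7.35145120e-03,  1.18494646e-05]), 'tool_pos': array([0.22093166, 0.5839966 , 0.23006145]), 'tool_rot': array([-3.01669320e-04,  1.79902837e-01,  9.83683866e-01, -9.64512658e-04]), 'contact_force': array([-0.57805765, -0.64329824, -0.37491584]), 'ft_torque': array([ 0.0150567 , -0.01312799, -0.05591091]), 'grasp_force': 0.0, 'gripper_width': 1.0000777135265357}
{'fovy': 48.07508361869871, 'cx': 331.39559712461386, 'cy': 195.74875019473282, 'dist': array([-0.05532838,  0.        ,  0.        ,  0.        ,  0.        ]), 'rvec': array([ 2.10813591, -2.16857409,  0.19138469]), 'tvec': array([0.03301492, 0.61192434, 1.20484269])}
{'fovy': 44.872743062165334, 'cx': 319.24030193878133, 'cy': 189.99217365025766, 'dist': array([-0.03819799,  0.        ,  0.        ,  0.        ,  0.        ]), 'rvec': array([ 2.35861786, -0.77535401,  0.27708047]), 'tvec': array([-0.45354145,  0.33896933,  1.33906793])}
{'fovy': 71.8955321969685, 'cx': 321.747130542539, 'cy': 201.40025494052335, 'dist': array([-0.03880758,  0.        ,  0.        ,  0.        ,  0.        ]), 'hand_eye': array([[-6.65887813e-04, -9.56516500e-01, -2.91677462e-01,
         7.44209596e-02],
       [ 9.99999617e-01, -8.02779886e-04,  3.49648714e-04,
        -4.66441511e-04],
       [-5.68597564e-04, -2.91677117e-01,  9.56516668e-01,
        -1.42776029e-01],
       [ 0.00000000e+00,  0.00000000e+00,  0.00000000e+00,
         1.00000000e+00]])}
```

View pics/top0.png

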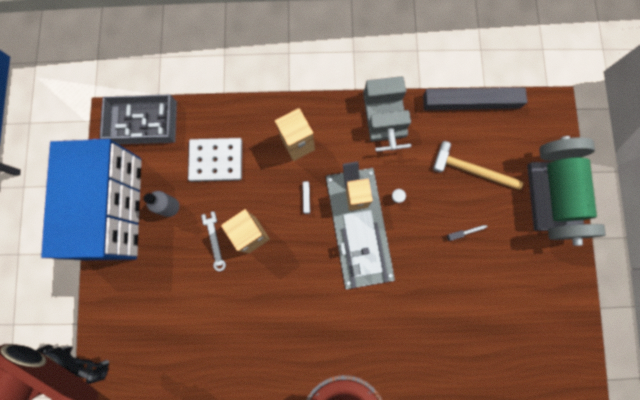

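View pics/side0.png

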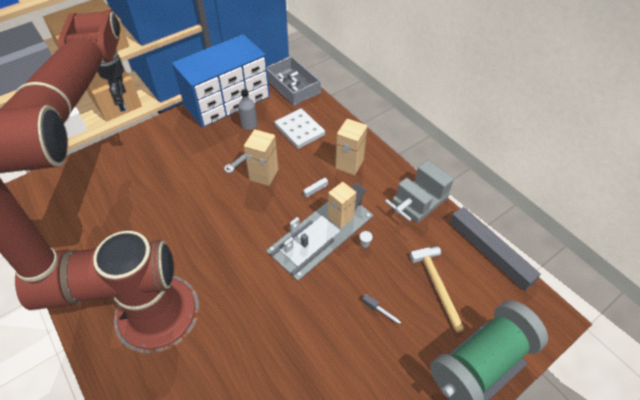

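The top picture shows three plywood cases: at (294,130), at (243,232), and the smallest on the stand at (358,192). The last one is meant, because it stands on the stand with its back at the rest. The dark-handled pin is at (453,237), with its rod tip at about (487,227). The wrench is at (214,240) on the other side, as described. Next I measure and crop.

```bash
cat > h.py <<'E'
from plant import *
import cv2,numpy as np
from scipy.spatial.transform import Rotation as R
def K(c): 
    f=200/np.tan(np.radians(c["fovy"]/2)); return np.array([[f,0,c["cx"]],[0,f,c["cy"]],[0,0,1]])
def T_wc(n,s=None):   # camera->world
    c=camera_params(n); T=np.eye(4)
    if n=="wrist":
        q=s["tool_rot"]; T[:3,:3]=R.from_quat([q[1],q[2],q[3],q[0]]).as_matrix(); T[:3,3]=s["tool_pos"]; return T@c["hand_eye"]
    T[:3,:3]=cv2.Rodrigues(c["rvec"])[0]; T[:3,3]=c["tvec"]; return np.linalg.inv(T)
def cloud(n,d,s=None):
    c=camera_params(n); v,u=np.mgrid[:400,:640]
    p=cv2.undistortPoints(np.stack([u,v],-1).reshape(-1,1,2).astype(float),K(c),c["dist"]).reshape(400,640,2)
    X=np.concatenate([p,np.ones((400,640,1))],-1)*d[...,None]
    T=T_wc(n,s); W=X@T[:3,:3].T+T[:3,3]; W[d==0]=np.nan; return W
def proj(n,P,s=None):
    c=camera_params(n); T=np.linalg.inv(T_wc(n,s))
    return cv2.projectPoints(np.atleast_2d(P).astype(float),cv2.Rodrigues(T[:3,:3])[0],T[:3,3],K(c),c["dist"])[0][:,0]
E
python3 - <<'E'
from h import *
d=np.load("top0.npy"); W=cloud("top",d); im=cv2.imread("pics/top0.png")
for n,(u,v) in dict(table=(300,300),case=(358,192),c2=(243,232),c3=(294,130),handle=(454,237),rod=(478,230),base=(370,275)).items(): print(n,W[v,u].round(3))
hsv=cv2.cvtColor(im,cv2.COLOR_BGR2HSV)
# case tops
for n,(u,v) in dict(case=(358,192),c2=(243,232),c3=(294,130)).items():
    z=W[v,u,2]; m=(abs(W[...,2]-z)<.008)&(np.hypot(W[...,0]-W[v,u,0],W[...,1]-W[v,u,1])<.08)
    r=cv2.minAreaRect(W[m][:,:2].astype(np.float32)*1000); print(n,z,r,m.sum())
# plate
sub=np.zeros(d.shape,bool); sub[160:295,318:400]=1
m=sub&(W[...,2]>.003)&(hsv[...,1]<90)
cc,l,st,_=cv2.connectedComponentsWithStats(m.astype(np.uint8)); i=1+st[1:,4].argmax(); m=l==i
r=cv2.minAreaRect(W[m][:,:2].astype(np.float32)*1000); print("plate",r,m.sum()); print(cv2.boxPoints(r).round())
sub=np.zeros(d.shape,bool); sub[222:245,443:492]=1
m=sub&(hsv[...,1]<110)
P=W[m]; r=cv2.minAreaRect(P[:,:2].astype(np.float32)*1000); print("pin",r,m.sum(),cv2.boxPoints(r).round())
a=cv2.resize(im[155:295,315:405],None,fx=4,fy=4,interpolation=2); b=cv2.resize(im[210:255,435:500],None,fx=6,fy=6,interpolation=2)
o=np.zeros((560,760,3),np.uint8); o[:560,:360]=a; o[:270,365:755]=b
cv2.imwrite("pics/crop1.png",o)
E
```

```text
table [ 0.326  0.112 -0.001]
case [ 0.606 -0.053  0.137]
c2 [0.507 0.242 0.165]
c3 [0.769 0.11  0.168]
handle [ 0.489 -0.328  0.027]
rod [ 0.508 -0.406  0.005]
base [ 0.39  -0.087  0.005]
case 0.13723357893518706 ((609.4650268554688, -56.96282196044922), (61.322933197021484, 56.260066986083984), 7.207223415374756) 494
c2 0.16499943917049475 ((513.8485107421875, 247.0054931640625), (77.8340072631836, 72.69496154785156), 32.568870544433594) 895
c3 0.1683044246943597 ((780.4327392578125, 110.72281646728516), (79.26454162597656, 71.92234802246094), 26.602092742919922) 795
plate ((531.457763671875, -62.311187744140625), (341.4302978515625, 143.94732666015625), 8.337815284729004) 5463
[[ 352.  -16.]
 [ 373. -158.]
 [ 711. -109.]
 [ 690.   34.]]
pin ((504.1195983886719, -373.9932556152344), (21.994216918945312, 125.50525665283203), 14.535113334655762) 253 [[ 478. -316.]
 [ 509. -437.]
 [ 531. -432.]
 [ 499. -310.]]
```

View pics/crop1.png

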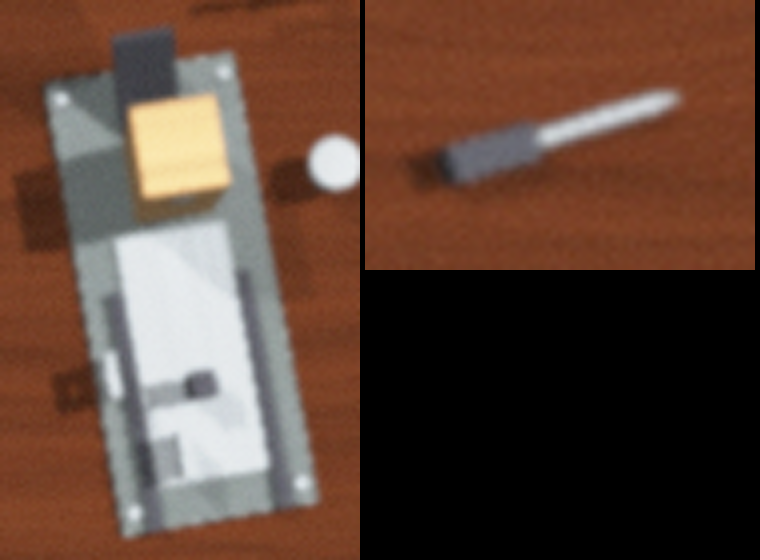

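The crop confirms the case on the stand, about 61x56 mm against 78x72 mm for the others. The pin's handle is at crop (490,155) and its tip at (680,98). The stand is yawed about +8.3°. I'll move to a closer wrist view.

```bash
cat >> h.py <<'E'
S0=np.array([.5463,-.0601,0]); YAW=np.radians(8.34)
def tool_R(yaw_y,tilt=0,tilt_ax=None):  # tool pointing down, tool y at given world yaw
    c,s=np.cos(yaw_y),np.sin(yaw_y); y=np.array([c,s,0]); z=np.array([0,0,-1.]); M=np.stack([np.cross(y,z),y,z],1)
    return M if tilt_ax is None else R.from_rotvec(tilt*np.asarray(tilt_ax)).as_matrix()@M
def st2w(p,o=None,yaw=None):
    o=S0 if o is None else o; yaw=YAW if yaw is None else yaw
    return o+R.from_euler("z",yaw).as_matrix()@np.asarray(p,float)
def pose(s): q=s["tool_rot"]; return s["tool_pos"],R.from_quat([q[1],q[2],q[3],q[0]]).as_matrix()
def plan(wps,s=None):
    p0,R0=pose(s or state())
    for p,M in wps:
        print(np.round(R0.T@(p-p0)/.025,2).tolist(), np.round(R.from_matrix(R0.T@M).as_rotvec(degrees=True)/8,2).tolist())
E
python3 - <<'E'
from h import *
plan([(np.array([.50,-.07,.25]),tool_R(YAW+np.pi/2))])
E
```

```text
[-19.7, -20.52, -0.76] [-0.01, -0.01, -3.63]
```

jog_arm --targets '[[[-1.6, -1.7, -0.76], [0, 0, -0.3], 100], [[-4, -4, -0.76], [0, 0, -0.8], 100], [[-6.3, -6.5, -0.76], [0, 0, -1.3], 100], [[-8.5, -9, -0.76], [0, 0, -1.8], 100], [[-11, -11.5, -0.76], [0, 0, -2.3], 100], [[-13, -14, -0.76], [0, 0, -2.8], 100], [[-15, -16, -0.76], [0, 0, -3.2], 100], [[-16.5, -17.2, -0.76], [0, 0, -3.63], 100]]'

```text
time: 1.1
tool_pos: [0.4132, 0.1256, 0.2501]
tool_rot: [0.0, -0.074, 0.997, 0.0]
contact_force: [1.7, 0.2, 0.4]
gripper_width: 0.998
grasp_force: 0.0
```

Run:
```python
from h import *
plan([(np.array([.50,-.07,.25]),tool_R(YAW+np.pi/2))])
```

```text
[-2.29, -8.25, 0.0] [0.0, 0.0, 0.01]
```

jog_arm --targets '[[[-0.6, -2, 0], [0, 0, 0], 100], [[-1.2, -4, 0], [0, 0, 0], 100], [[-1.7, -6, 0], [0, 0, 0], 100], [[-2, -7, 0], [0, 0, 0], 100], [[-2, -7, 0], [0, 0, 0], 100]]'

```text
time: 1.72
tool_pos: [0.4879, -0.0397, 0.2496]
tool_rot: [-0.001, -0.071, 0.997, 0.0]
contact_force: [-0.6, 0.1, -0.4]
gripper_width: 0.997
grasp_force: 0.0
```

Run:
```python
from h import *
s=state(); print(s["tool_pos"],s["joint_vel"].round(3))
p,d=grab_frame("wrist"); cv2.imwrite("pics/w1.png",p[:,:,::-1]); np.save("w1.npy",d); np.save("w1s.npy",s,allow_pickle=True)
```

```text
[ 0.48788259 -0.03973976  0.24960733] [ 0.04  -0.024  0.02   0.015  0.013  0.011]
```

View pics/w1.png

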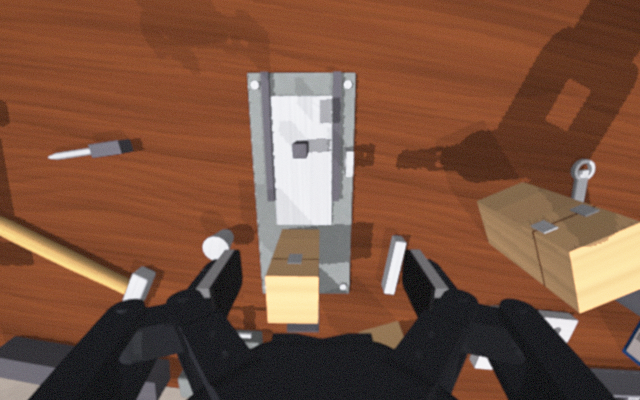

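The wrist view shows the whole stand: plate corners near (248,73), (355,73) and (349,293), post top (300,149), stand's eye plate (349,163), case top (293,300). Now I fit the poses from this cloud.

Run:
```python
from h import *
s=np.load("w1s.npy",allow_pickle=True).item(); d=np.load("w1.npy"); W=cloud("wrist",d,s); im=cv2.imread("pics/w1.png"); hsv=cv2.cvtColor(im,cv2.COLOR_BGR2HSV)
print("table z",np.nanmedian(W[60:200,400:440,2]), "base z",W[120:200,258:261,2].mean().round(4),"blade",np.median(W[170:210,290:310,2]))
def rect(m,n):
    r=cv2.minAreaRect(W[m][:,:2].astype(np.float32)*1000); print(n,np.round(r[0],1),np.round(r[1],1),round(r[2],2),m.sum(), "medz",np.median(W[m][:,2]).round(4))
sub=np.zeros(d.shape,bool); sub[60:300,240:362]=1
# plate from edges in bgr: saturation low
m=sub&(hsv[...,1]<90)&(W[...,2]<.025)&(W[...,2]>.002)
cc,l,st,_=cv2.connectedComponentsWithStats(m.astype(np.uint8)); m=l==1+st[1:,4].argmax(); rect(m,"plate")
# plate side edge line fit: left and right borders rows 85..220
L=[];Rr=[]
for v in range(80,270,2):
    u=np.where(m[v])[0]; L.append(W[v,u[0]]); Rr.append(W[v,u[-1]])
for E in(L,Rr):
    E=np.array(E); vx,vy,x0,y0=cv2.fitLine((E[:,:2]*1000).astype(np.float32),cv2.DIST_HUBER,0,.01,.01).ravel(); print("edge yaw",np.degrees(np.arctan(vy/vx)).round(2),x0,y0, "at x=500:",y0+(500-x0)*vy/vx)
# near end edge
F=np.array([W[np.where(m[:,u])[0][0],u] for u in range(258,346,2)]);vx,vy,x0,y0=cv2.fitLine((F[:,:2]*1000).astype(np.float32),cv2.DIST_HUBER,0,.01,.01).ravel(); print("front edge",np.degrees(np.arctan2(vy,vx)).round(2),x0,y0)
for n,b,z0,z1 in(("post",(135,165,285,318),.055,.07),("eye",(130,200,325,365),.055,.07),("bladeeye",(85,130,310,350),.05,.07)):
    k=np.zeros(d.shape,bool); k[b[0]:b[1],b[2]:b[3]]=1; k&=(W[...,2]>z0)&(W[...,2]<z1)
    if k.sum()>3: rect(k,n)
k=np.zeros(d.shape,bool); k[220:335,255:330]=1; k&=abs(W[...,2]-.138)<.004; rect(k,"casetop")
k=np.zeros(d.shape,bool); k[80:200,20:145]=1; k&=(W[...,2]>.02)&(W[...,2]<.035); rect(k,"pinhandle")
k=np.zeros(d.shape,bool); k[80:200,20:145]=1; k&=(W[...,2]>.007)&(hsv[...,1]<110); rect(k,"pin")
```

```text
table z 0.000271076233928802 base z 0.008 blade nan
plate [525.  -61.9] [330.7 142.1] 8.42 17682 medz 0.0117
edge yaw 7.98 505.84808 -134.31245 at x=500: -135.13203
edge yaw 8.14 490.7843 2.9141796 at x=500: 4.231977
front edge -81.94 361.66745 -77.604385
post [454.9 -71.9] [18.  16.8] 7.35 236 medz 0.0629
eye [462.1 -10.5] [30.2  8.1] 8.29 182 medz 0.0621
bladeeye [407.3 -58.6] [29.7  8. ] 8.15 213 medz 0.0619
casetop [606.4 -55.9] [61.  55.2] 7.12 2449 medz 0.1381
pinhandle [ 492.  -334.9] [18.2 46.3] 14.99 444 medz 0.0258
pin [ 501.5 -370.4] [ 18.2 119.8] 14.99 776 medz 0.0245
```

```bash
sed -i 's/^S0=.*/S0=np.array([.5399,-.0599,0]); YAW=np.radians(8.12)/' h.py
python3 - <<'E'
from h import *
W=cloud("top",np.load("top0.npy"))
m=(W[...,0]>.68)&(W[...,0]<1)&(W[...,1]>-.2)&(W[...,1]<.07)&(W[...,2]>.1); P=W[m]; print(m.sum(), P.min(0).round(3),P.max(0).round(3))
M=tool_R(YAW+np.pi/2)
plan([(np.array([.6064,-.0559,.25]),M),(np.array([.6064,-.0559,.085]),M)])
E
```

```text
371 [ 0.757 -0.2    0.1  ] [0.942 0.07  0.171]
[-4.61, -1.36, -0.02] [0.01, -0.01, 0.01]
[-4.61, -1.37, 6.58] [0.01, -0.01, 0.01]
```

jog_arm --targets '[[[-2.3, -0.7, 0], [0, 0, 0], 100], [[-4.2, -1.25, 0], [0, 0, 0], 100], [[-4.61, -1.36, 0], [0, 0, 0], 100], [[-4.61, -1.36, 0], [0, 0, 0], 100], [[-4.61, -1.36, 1.5], [0, 0, 0], 100], [[-4.61, -1.36, 3], [0, 0, 0], 100], [[-4.61, -1.36, 3], [0, 0, 0], 100]]'

```text
time: 2.65
tool_pos: [0.6033, -0.0542, 0.1719]
tool_rot: [-0.004, -0.073, 0.997, 0.001]
contact_force: [0.1, 0.2, 0.1]
gripper_width: 0.999
grasp_force: 0.0
```

Run:
```python
from h import *
s=state();M=tool_R(YAW+np.pi/2);print(s["tool_pos"])
plan([(np.array([.6064,-.0559,.085]),M)])
```

```text
[ 0.60329307 -0.05420431  0.1718729 ]
[-0.14, -0.09, 3.47] [0.02, -0.05, 0.03]
```

jog_arm --targets '[[[-0.06, -0.06, 1.5], [0, 0, 0], 100], [[-0.06, -0.06, 3], [0, 0, 0], 100], [[-0.06, -0.06, 3.55], [0, 0, 0], 100], [[-0.06, -0.06, 3.55], [0, 0, 0], 100], [[-0.06, -0.06, 3.55], [0, 0, 0], 40], [[-0.06, -0.06, 3.55], [0, 0, 0], 40], [[-0.06, -0.06, 3.55], [0, 0, 0], 40], [[-0.06, -0.06, 3.55], [0, 0, 0], 40]]'

```text
time: 3.65
tool_pos: [0.6101, -0.0564, 0.0892]
tool_rot: [0.002, -0.073, 0.997, -0.0]
contact_force: [-1.0, 3.4, 6.2]
gripper_width: 0.65
grasp_force: 64.6
```

Run:
```python
from h import *
s=state();print(s["tool_pos"],s["joint_pos"].round(2),s["contact_force"],s["gripper_width"],s["grasp_force"])
M=tool_R(YAW+np.pi/2);plan([(np.array([.6064,-.0559,.085]),M)])
```

```text
[ 0.61009441 -0.05641561  0.08921519] [-0.21  0.15  1.76  0.    1.23 -1.93] [-1.02120384  3.3998903   6.22774709] 0.650317037517094 64.6207594871521
[0.14, 0.04, 0.17] [-0.0, 0.03, 0.02]
```

Run:
```python
from h import *
s=state();p,R0=pose(s); ax=st2w([0,1,0])-S0
e=st2w([.0964,-.0054,.008])
w=[]
for t in range(3,37,3):
    Q=R.from_rotvec(np.radians(t)*ax).as_matrix()
    w.append((e+Q@(p-e)+st2w([.0036*t/34,0,0])-S0+[0,0,.001],Q@R0))
plan(w,s)
```

```text
[-0.18, -0.0, -0.09] [-0.0, 0.37, -0.0]
[-0.37, -0.0, -0.13] [-0.0, 0.75, -0.0]
[-0.56, -0.0, -0.16] [-0.0, 1.12, -0.0]
[-0.75, -0.0, -0.19] [-0.01, 1.5, -0.0]
[-0.94, -0.0, -0.2] [-0.01, 1.87, -0.0]
[-1.13, -0.0, -0.2] [-0.01, 2.25, -0.0]
[-1.32, -0.0, -0.2] [-0.01, 2.62, -0.0]
[-1.51, -0.01, -0.18] [-0.01, 3.0, -0.0]
[-1.7, -0.01, -0.16] [-0.01, 3.37, -0.0]
[-1.89, -0.01, -0.13] [-0.01, 3.75, -0.0]
[-2.08, -0.01, -0.08] [-0.01, 4.12, -0.0]
[-2.26, -0.01, -0.03] [-0.02, 4.5, -0.0]
```

jog_arm --targets '[[[-0.18, 0, -0.09], [0, 0.37, 0], 40], [[-0.37, 0, -0.13], [0, 0.75, 0], 40], [[-0.56, 0, -0.16], [0, 1.12, 0], 40], [[-0.75, 0, -0.19], [0, 1.5, 0], 40], [[-0.94, 0, -0.2], [0, 1.87, 0], 40], [[-1.13, 0, -0.2], [0, 2.25, 0], 40], [[-1.13, 0, -0.2], [0, 2.25, 0], 40], [[-1.13, 0, -0.2], [0, 2.25, 0], 40]]'

```text
time: 4.65
tool_pos: [0.6367, -0.0526, 0.0931]
tool_rot: [-0.156, -0.072, 0.985, -0.011]
contact_force: [-2.0, 1.7, 5.6]
gripper_width: 0.651
grasp_force: 64.8
```

Run:
```python
from h import *
s=state();p,M=pose(s);print(p,s["contact_force"],s["ft_torque"], np.degrees(np.arccos(-M[2,2])),s["joint_pos"].round(2),s["grasp_force"])
im,d=grab_frame("side"); cv2.imwrite("pics/s1.png",cv2.resize(im[160:290,250:400,::-1],None,fx=4,fy=4,interpolation=2))
```

```text
[ 0.63670986 -0.05256143  0.09305544] [-1.95301507  1.73305817  5.6209416 ] [ 0.14626882  0.60308359 -0.05937046] 18.0332502409288 [-0.16  0.4   1.47 -0.09  1.57 -1.86] 64.78182792663574
```

View pics/s1.png

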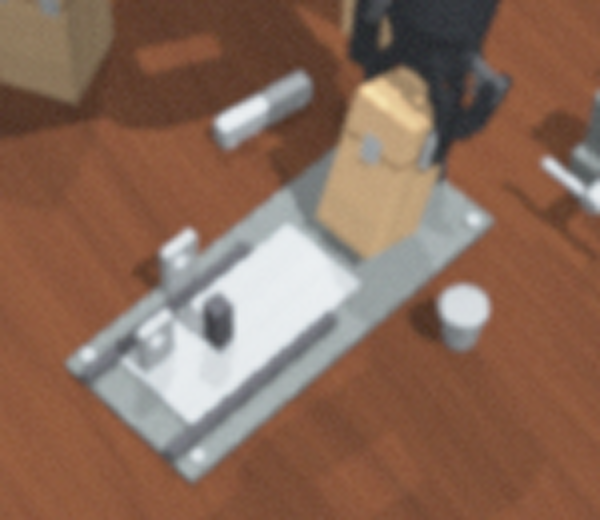

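The case is at about 18°, held by its sides (crop (380,170)) with its rear edge on the plate. Forces are small, so I continue.

Run:
```python
from h import *
s=state();p,R0=pose(s); ax=st2w([0,1,0])-S0
e=st2w([.0964+.0019,-.0054,.008])
w=[]
for t in (4,8,12,16):
    Q=R.from_rotvec(np.radians(t)*ax).as_matrix()
    w.append((e+Q@(p-e)+st2w([.0024*t/16,0,0])-S0,Q@R0))
plan(w,s)
```

```text
[-0.25, -0.0, -0.08] [-0.0, 0.5, -0.0]
[-0.5, -0.0, -0.14] [-0.0, 1.0, -0.0]
[-0.76, -0.0, -0.18] [-0.0, 1.5, -0.0]
[-1.02, -0.0, -0.21] [-0.01, 2.0, -0.0]
```

jog_arm --targets '[[[-0.12, 0, -0.04], [0, 0.25, 0], 40], [[-0.25, 0, -0.08], [0, 0.5, 0], 40], [[-0.5, 0, -0.14], [0, 1, 0], 40], [[-0.76, 0, -0.18], [0, 1.5, 0], 40], [[-1.02, 0, -0.2], [0, 2, 0], 40], [[-1.02, 0, -0.2], [0, 2, 0], 40], [[-1.02, 0, -0.2], [0, 2, 0], 40]]'

```text
time: 5.58
tool_pos: [0.6616, -0.0489, 0.0891]
tool_rot: [-0.294, -0.069, 0.953, -0.021]
contact_force: [-3.4, 2.0, 6.7]
gripper_width: 0.648
grasp_force: 64.9
```

Run:
```python
from h import *
s=state();p,M=pose(s);print(p,s["contact_force"],s["ft_torque"], np.degrees(np.arccos(-M[2,2])),s["joint_pos"].round(2),s["grasp_force"])
W=cloud("top",grab_frame("top")[1])
m=(W[...,2]>.03)&(abs(W[...,0]-.58)<.08)&(abs(W[...,1]+.06)<.06)
P=(W[m]-S0)@R.from_euler("z",YAW).as_matrix()   # stand frame
# front face fit
k=(P[:,0]<.105)&(P[:,0]>.03)&(abs(P[:,1])<.03); Q=P[k]
a=np.polyfit(Q[:,2],Q[:,0],1); r=Q[:,0]-np.polyval(a,Q[:,2]); g=abs(r)<.004; a=np.polyfit(Q[g,2],Q[g,0],1)
print("front face tilt",np.degrees(np.arctan(a[0])), "x at z=.0416:",np.polyval(a,.0416), g.sum(),k.sum(), Q[g,2].min(),Q[g,2].max())
```

```text
[ 0.66158108 -0.04887003  0.08907486] [-3.41732821  1.97728622  6.69132252] [ 0.05621667  1.33715957 -0.09288769] 34.29070126173386 [-0.12  0.64  1.21 -0.16  1.87 -1.84] 64.94983434677124
front face tilt -1.5458499698594375 x at z=.0416: 0.08056063291192742 47 447 0.41157507315884967 0.4526903637868225
```

jog_arm --targets '[[[-0.06, 0, 0.06], [0, 0, 0], 40], [[-0.1, 0, 0.12], [0, 0, 0], 40], [[-0.1, 0, 0.12], [0, 0, 0], 40]]'

```text
time: 6.0
tool_pos: [0.6618, -0.0488, 0.0889]
tool_rot: [-0.295, -0.069, 0.953, -0.021]
contact_force: [-6.8, 1.7, 16.5]
gripper_width: 0.652
grasp_force: 64.6
```

Run:
```python
from h import *
s=state();p,M=pose(s);print(p,s["contact_force"],s["ft_torque"], np.degrees(np.arccos(-M[2,2])))
```

```text
[ 0.6618345  -0.0488318   0.08888079] [-6.80026055  1.71265954 16.49269514] [ 0.23811411  2.68590881 -0.11772178] 34.354996413643036
```

jog_arm --targets '[[[0, 0, 0], [0, 0, 0], 60], [[0, 0, 0], [0, 0, 0], 100], [[0, 0, 0], [0, 0, 0], 100], [[0, 0, 0], [0, 0, 0], 100], [[0, 0, -1], [0, 0, 0], 100], [[0, 0, -2.5], [0, 0, 0], 100], [[0, 0, -4], [0, 0, 0], 100], [[0, 0, -4], [0, 0, 0], 100]]'

```text
time: 7.0
tool_pos: [0.72, -0.0408, 0.1704]
tool_rot: [-0.288, -0.069, 0.955, -0.022]
contact_force: [-0.7, -0.2, 0.0]
gripper_width: 0.999
grasp_force: 0.0
```

Run:
```python
from h import *
s=state();p,M=pose(s);print(p,s["contact_force"],s["gripper_width"])
W=cloud("side",grab_frame("side")[1])
P=(W-S0)@R.from_euler("z",YAW).as_matrix()
k=(P[...,0]<.125)&(P[...,0]>.04)&(abs(P[...,1]+.005)<.024)&(P[...,2]>.035)&(P[...,2]<.14)
Q=P[k]; a=np.polyfit(Q[:,2],Q[:,0],1)
for _ in range(6): r=Q[:,0]-np.polyval(a,Q[:,2]); g=abs(r-np.median(r))<.005; a=np.polyfit(Q[g,2],Q[g,0],1)
print("tilt",np.degrees(np.arctan(a[0])),"front-low edge expected x .0503 at z .0416:",np.polyval(a,.0416),g.sum(),k.sum())
M0=tool_R(YAW+np.pi/2)
print("to above post"); plan([(p+[0,0,.06],M0),(st2w([-.0858,0,.13]),M0)],s)
```

```text
[ 0.72003355 -0.04082251  0.17036193] [-0.71290504 -0.20676041  0.00220325] 0.9988768495710084
tilt 35.2491522089238 front-low edge expected x .0503 at z .0416: 0.048525525433636654 434 508
to above post
[1.33, -0.0, -2.0] [-0.02, -4.2, 0.02]
[7.99, 0.3, 7.25] [-0.02, -4.2, 0.02]
```

Run:
```python
from h import *
s=state();p,M=pose(s)
M0=tool_R(YAW+np.pi/2)
plan([(p+[0,0,.06],M0),(st2w([.03,0,.24]),M0),(st2w([-.0858,0,.2]),M0),(st2w([-.0858,0,.1]),M0)],s)
```

```text
[1.34, -0.0, -1.99] [-0.01, -4.23, 0.02]
[6.57, 0.27, 0.94] [-0.01, -4.23, 0.02]
[9.53, 0.29, 4.85] [-0.01, -4.23, 0.02]
[7.3, 0.29, 8.17] [-0.01, -4.23, 0.02]
```

jog_arm --targets '[[[0.5, 0, -1], [0, -1.2, 0], 100], [[1.34, 0, -2], [0, -2.4, 0], 80], [[3, 0.1, -1], [0, -3.5, 0], 45], [[5, 0.2, 0.1], [0, -4.23, 0.02], 45], [[6.6, 0.27, 0.95], [0, -4.23, 0.02], 45], [[8, 0.28, 2.8], [0, -4.23, 0.02], 45], [[9.5, 0.29, 4.85], [0, -4.23, 0.02], 45], [[9.5, 0.29, 4.85], [0, -4.23, 0.02], 45]]'

```text
time: 8.05
tool_pos: [0.4471, -0.0704, 0.1915]
tool_rot: [-0.007, -0.07, 0.998, 0.002]
contact_force: [-0.1, 0.7, 0.3]
gripper_width: 0.447
grasp_force: 0.0
```

Run:
```python
from h import *
s=state();p,M=pose(s);print(p,s["contact_force"],s["gripper_width"],s["joint_vel"].round(2))
M0=tool_R(YAW+np.pi/2)
plan([(st2w([-.0858,0,.2]),M0),(st2w([-.0858,0,.026]),M0)],s)
d=grab_frame("wrist")[1];W=cloud("wrist",d,s);P=(W-S0)@R.from_euler("z",YAW).as_matrix()
k=(abs(P[...,2]-.063)<.005)&(abs(P[...,1])<.013)&(abs(P[...,0]+.08)<.04);print("post top",P[k].mean(0),k.sum())
k=(abs(P[...,2]-.062)<.005)&(abs(P[...,1]-.06)<.012)&(abs(P[...,0]+.07)<.03);print("eye top",P[k].mean(0),k.sum())
```

```text
[ 0.44712927 -0.07040027  0.19146038] [-0.14412818  0.67697661  0.33362076] 0.4474654515162152 [ 0.01  0.04 -0.15  0.01 -0.03  0.  ]
[-0.3, -0.11, -0.35] [0.03, -0.1, -0.01]
[-0.4, -0.14, 6.61] [0.03, -0.1, -0.01]
post top [-8.64406269e-02  8.48867832e-05  6.28963773e-02] 287
eye top [-0.07069058  0.05970464  0.06186252] 248
```

jog_arm --targets '[[[-0.3, -0.11, 0], [0, 0, 0], 45], [[-0.3, -0.11, 1.5], [0, 0, 0], 45], [[-0.3, -0.12, 3.5], [0, 0, 0], 45], [[-0.3, -0.12, 5.5], [0, 0, 0], 45], [[-0.3, -0.12, 6.5], [0, 0, 0], 45], [[-0.3, -0.12, 6.5], [0, 0, 0], 45], [[-0.3, -0.12, 6.5], [0, 0, 0], 0], [[-0.3, -0.12, 6.5], [0, 0, 0], 0]]'

```text
time: 9.1
tool_pos: [0.4636, -0.0703, 0.0389]
tool_rot: [-0.0, -0.07, 0.998, 0.004]
contact_force: [-0.1, 16.0, 1.8]
gripper_width: 0.195
grasp_force: 59.3
```

Run:
```python
from h import *
s=state();p,M=pose(s);print((p-S0)@R.from_euler("z",YAW).as_matrix(),s["contact_force"],s["gripper_width"],s["grasp_force"])
d=st2w([.061,0,0])-S0
plan([(p+d*k,M) for k in(.25,.5,.75,1,1.04)],s)
```

```text
[-0.07702891  0.00047866  0.0389155 ] [-0.12940281 15.9791234   1.81015738] 0.19496165331666954 59.32061791419983
[-0.61, 0.0, 0.0] [0.0, 0.0, 0.0]
[-1.22, 0.0, 0.0] [0.0, 0.0, 0.0]
[-1.83, 0.0, 0.0] [0.0, 0.0, 0.0]
[-2.44, 0.0, 0.0] [0.0, 0.0, 0.0]
[-2.54, 0.0, 0.0] [0.0, 0.0, 0.0]
```

jog_arm --targets '[[[-0.3, 0, 0], [0, 0, 0], 0], [[-0.8, 0, 0], [0, 0, 0], 0], [[-1.3, 0, 0], [0, 0, 0], 0], [[-1.8, 0, 0], [0, 0, 0], 0], [[-2.2, 0, 0], [0, 0, 0], 0], [[-2.4, 0, 0], [0, 0, 0], 0], [[-2.4, 0, 0], [0, 0, 0], 0], [[-2.4, 0, 0], [0, 0, 0], 0]]'

```text
time: 10.1
tool_pos: [0.5216, -0.0619, 0.0389]
tool_rot: [-0.002, -0.071, 0.997, 0.003]
contact_force: [-6.0, 12.9, 6.4]
gripper_width: 0.195
grasp_force: 59.8
```

Run:
```python
from h import *
s=state();p,M=pose(s);print((p-S0)@R.from_euler("z",YAW).as_matrix(),s["contact_force"],s["gripper_width"],s["grasp_force"])
d=grab_frame("wrist")[1];W=cloud("wrist",d,s);P=(W-S0)@R.from_euler("z",YAW).as_matrix()
k=(abs(P[...,2]-.062)<.005)&(abs(P[...,1]-.02)<.012)&(abs(P[...,0]+.08)<.04);print("blade eye top",P[k].mean(0),np.percentile(P[k],[2,98],axis=0)[:,0],k.sum())
k=(abs(P[...,2]-.062)<.005)&(abs(P[...,1]-.06)<.012)&(abs(P[...,0]+.07)<.03);print("eye top",P[k].mean(0),np.percentile(P[k],[2,98],axis=0)[:,0],k.sum())
```

```text
[-0.01838     0.00056852  0.03889926] [-6.01655809 12.93939996  6.43713358] 0.19468221454264217 59.78113353252411
blade eye top [-0.07258681  0.01979109  0.06200133] [-0.08667341 -0.05756886] 1366
eye top [-0.07029403  0.05925599  0.06164564] [-0.08438174 -0.05547302] 1535
```

jog_arm --targets '[[[-0.1, 0, 0], [0, 0, 0], 0], [[-0.2, 0, 0], [0, 0, 0], 0], [[-0.25, 0, 0], [0, 0, 0], 0], [[-0.25, 0, 0], [0, 0, 0], 0]]'

```text
time: 10.65
tool_pos: [0.5237, -0.0616, 0.0388]
tool_rot: [-0.008, -0.071, 0.997, 0.003]
contact_force: [-24.1, 10.0, 19.1]
gripper_width: 0.189
grasp_force: 61.4
```

```bash
cat > chk.py <<'E'
from h import *
s=state();p,M=pose(s);print((p-S0)@R.from_euler("z",YAW).as_matrix(),s["contact_force"],s["gripper_width"],s["grasp_force"])
d=grab_frame("wrist")[1];W=cloud("wrist",d,s);P=(W-S0)@R.from_euler("z",YAW).as_matrix()
k=(abs(P[...,2]-.062)<.005)&(abs(P[...,1]-.02)<.012)&(abs(P[...,0]+.08)<.04);print("blade eye top",P[k].mean(0),np.percentile(P[k],[2,98],axis=0)[:,0],k.sum())
k=(abs(P[...,2]-.062)<.005)&(abs(P[...,1]-.06)<.012)&(abs(P[...,0]+.07)<.03);print("eye top",P[k].mean(0),np.percentile(P[k],[2,98],axis=0)[:,0],k.sum())
E
python3 chk.py
```

```text
[-0.01631511  0.00061795  0.0387745 ] [-24.06757741   9.99387093  19.14707468] 0.1890573789874756 61.37792766094208
blade eye top [-0.07040851  0.01979773  0.06199951] [-0.08431855 -0.05557439] 1341
eye top [-0.07019641  0.05923543  0.06162749] [-0.08435494 -0.05551084] 1549
```

Blade is home: the eye plates line up within 0.3 mm, with 24 N on the stop. I release, then go back to the case.

jog_arm --targets '[[[0, 0, 0], [0, 0, 0], 45], [[0, 0, 0], [0, 0, 0], 45], [[0, 0, -1.5], [0, 0, 0], 45], [[0, 0, -3.5], [0, 0, 0], 45], [[0, 0, -5.5], [0, 0, 0], 45], [[0, 0, -7.5], [0, 0, 0], 60], [[0, 0, -8.5], [0, 0, 0], 100], [[0, 0, -8.5], [0, 0, 0], 100]]'

```text
time: 11.7
tool_pos: [0.5304, -0.065, 0.2536]
tool_rot: [0.002, -0.071, 0.997, -0.002]
contact_force: [-0.1, 0.0, -0.4]
gripper_width: 0.987
grasp_force: 0.0
```

```bash
cat > go.py <<'E'
from h import *
q=np.array([-.295,-.069,.953,-.021]); MT=R.from_quat(q[[1,2,3,0]]/np.linalg.norm(q)).as_matrix(); G=np.array([.6618,-.0488,.0889])
if __name__=="__main__":
    exec(open("chk.py").read())
    print(s["joint_vel"].round(2))
    a=G-MT[:,2]*.11
    plan([(a+[0,0,.06],MT),(a,MT),(G,MT)],s)
    k=(P[...,0]<.14)&(P[...,0]>.04)&(abs(P[...,1]+.005)<.024)&(P[...,2]>.035)&(P[...,2]<.14)
    Q=P[k]; a=np.polyfit(Q[:,2],Q[:,0],1)
    for _ in range(6): r=Q[:,0]-np.polyval(a,Q[:,2]); g=abs(r-np.median(r))<.005; a=np.polyfit(Q[g,2],Q[g,0],1)
    print("tilt",np.degrees(np.arctan(a[0])),np.polyval(a,.0416),g.sum(),k.sum(),"y range",np.percentile(Q[g,1],[1,99]))
E
python3 go.py
```

```text
[-0.01012531 -0.0036581   0.25361643] [-0.07513312  0.04520722 -0.35885581] 0.98657107134835 0.0
blade eye top [-0.0703046   0.02021486  0.06216842] [-0.08453729 -0.05594145] 181
eye top [-0.0704702   0.06002248  0.06200819] [-0.08466228 -0.05603329] 191
[-0.    0.03  0.07 -0.   -0.01  0.  ]
[-7.78, -0.1, 0.59] [-0.03, 4.33, -0.02]
[-7.77, -0.09, 2.99] [-0.03, 4.33, -0.02]
[-5.27, -0.08, 6.61] [-0.03, 4.33, -0.02]
tilt 35.11175086468117 0.04778270439922082 3465 3515 y range [-0.02855316  0.01851561]
```

jog_arm --targets '[[[-2, 0, 0.3], [0, 1, 0], 100], [[-4.3, -0.05, 0.55], [0, 2, 0], 100], [[-6.5, -0.1, 0.59], [0, 3.2, 0], 100], [[-7.78, -0.1, 0.6], [0, 4.33, 0], 100], [[-7.78, -0.1, 1.2], [0, 4.33, 0], 100], [[-7.78, -0.1, 2.2], [0, 4.33, 0], 100], [[-7.78, -0.1, 2.2], [0, 4.33, 0], 100], [[-7.78, -0.1, 2.2], [0, 4.33, 0], 100]]'

```text
time: 12.75
tool_pos: [0.7203, -0.0395, 0.1974]
tool_rot: [-0.297, -0.067, 0.952, -0.022]
contact_force: [-0.6, 0.2, 0.9]
gripper_width: 1.002
grasp_force: 0.0
```

Run:
```python
from go import *
s=state(); print(s["tool_pos"],s["joint_vel"].round(2)); plan([(G-MT[:,2]*.11,MT),(G-MT[:,2]*.055,MT),(G,MT)],s)
```

```text
[ 0.7203337  -0.03952487  0.19736027] [ 0.   -0.01 -0.03 -0.    0.    0.  ]
[-0.5, -0.03, 0.52] [-0.0, -0.03, -0.02]
[-0.5, -0.03, 2.72] [-0.0, -0.03, -0.02]
[-0.51, -0.03, 4.92] [-0.0, -0.03, -0.02]
```

jog_arm --targets '[[[-0.5, -0.03, 0.6], [0, 0, 0], 100], [[-0.5, -0.03, 2], [0, 0, 0], 100], [[-0.5, -0.03, 3.5], [0, 0, 0], 100], [[-0.5, -0.03, 4.7], [0, 0, 0], 100], [[-0.5, -0.03, 4.9], [0, 0, 0], 100], [[-0.5, -0.03, 4.9], [0, 0, 0], 80], [[-0.5, -0.03, 4.9], [0, 0, 0], 40], [[-0.5, -0.03, 4.9], [0, 0, 0], 40]]'

```text
time: 13.75
tool_pos: [0.6638, -0.0486, 0.0883]
tool_rot: [-0.296, -0.068, 0.952, -0.022]
contact_force: [2.1, 0.1, 4.4]
gripper_width: 0.647
grasp_force: 64.6
```

jog_arm --targets '[[[0, 0, 0], [0, 0, 0], 40], [[0, 0, 0], [0, 0, 0], 40]]'

```text
time: 14.0
tool_pos: [0.6637, -0.0486, 0.0882]
tool_rot: [-0.296, -0.068, 0.952, -0.022]
contact_force: [1.8, -0.1, 5.5]
gripper_width: 0.647
grasp_force: 64.9
```

Run:
```python
from go import *
s=state(); p,R0=pose(s); print(p,s["contact_force"],s["gripper_width"],s["grasp_force"],np.degrees(np.arccos(-R0[2,2])))
ax=st2w([0,1,0])-S0
e=st2w([.100,-.0054,.008])
# upright: underside at z=.013 (5 mm higher); lift early
w=[]
for t in range(3,35,3):
    Q=R.from_rotvec(-np.radians(t)*ax).as_matrix()
    w.append((e+Q@(p-e)+[0,0,.0065*min(1,t/15)],Q@R0))
Q=R.from_rotvec(-np.radians(34.1)*ax).as_matrix()
w.append((e+Q@(p-e)+[0,0,.0065],Q@R0))
plan(w,s)
```

```text
[ 0.66370809 -0.04860078  0.08824247] [ 1.76885067 -0.09170832  5.53433774] 0.6469817927878341 64.89274978637695 34.58437946645076
[0.2, -0.0, 0.02] [-0.0, -0.37, 0.0]
[0.39, -0.0, 0.04] [-0.0, -0.75, 0.0]
[0.58, -0.0, 0.07] [-0.0, -1.12, 0.0]
[0.76, -0.0, 0.11] [-0.0, -1.5, 0.0]
[0.94, -0.0, 0.16] [-0.0, -1.87, 0.0]
[1.08, 0.0, 0.26] [-0.0, -2.25, 0.0]
[1.22, 0.0, 0.37] [-0.0, -2.62, 0.01]
[1.36, 0.0, 0.48] [-0.0, -3.0, 0.01]
[1.48, 0.0, 0.6] [-0.0, -3.37, 0.01]
[1.61, 0.0, 0.73] [-0.0, -3.75, 0.01]
[1.72, 0.0, 0.86] [-0.0, -4.12, 0.01]
[1.76, 0.0, 0.91] [-0.0, -4.26, 0.01]
```

jog_arm --targets '[[[0.2, 0, 0.02], [0, -0.37, 0], 40], [[0.39, 0, 0.04], [0, -0.75, 0], 40], [[0.58, 0, 0.07], [0, -1.12, 0], 40], [[0.76, 0, 0.11], [0, -1.5, 0], 40], [[0.94, 0, 0.16], [0, -1.87, 0], 40], [[1.08, 0, 0.26], [0, -2.25, 0], 40], [[1.08, 0, 0.26], [0, -2.25, 0], 40], [[1.08, 0, 0.26], [0, -2.25, 0], 40]]'

```text
time: 15.0
tool_pos: [0.6362, -0.052, 0.0956]
tool_rot: [-0.147, -0.07, 0.987, -0.011]
contact_force: [0.8, -0.4, -3.9]
gripper_width: 0.646
grasp_force: 64.9
```

Run:
```python
from go import *
s=state(); p,R0=pose(s); th=np.degrees(np.arccos(-R0[2,2])); print(p,s["contact_force"],s["ft_torque"],s["grasp_force"],th)
ax=st2w([0,1,0])-S0
e=st2w([.100,-.0054,.0145]); w=[]
for t in (4,8,12,16,th-.4):
    Q=R.from_rotvec(-np.radians(t)*ax).as_matrix(); w.append((e+Q@(p-e),Q@R0))
plan(w,s)
im,d=grab_frame("side"); cv2.imwrite("pics/s2.png",cv2.resize(im[160:290,250:400,::-1],None,fx=4,fy=4,interpolation=2))
```

```text
[ 0.6361598  -0.05201669  0.09558546] [ 0.81007736 -0.35255202 -3.89566544] [ 0.00316847 -0.35302252  0.02981189] 64.90571737289429 16.91541541287158
[0.21, 0.0, 0.08] [0.0, -0.5, 0.0]
[0.42, 0.0, 0.18] [0.0, -1.0, 0.0]
[0.61, 0.0, 0.29] [0.0, -1.5, 0.0]
[0.8, 0.0, 0.42] [0.0, -2.0, 0.0]
[0.83, 0.0, 0.43] [0.0, -2.06, 0.0]
```

View pics/s2.png

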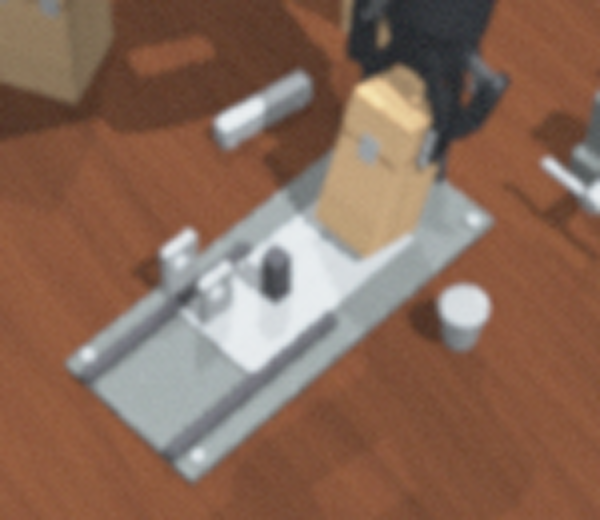

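The blade is under the case (crop (350,250)), and the case is held at about 17° with its edge just lifted. I carry on to upright.

jog_arm --targets '[[[0.11, 0, 0.04], [0, -0.25, 0], 40], [[0.21, 0, 0.08], [0, -0.5, 0], 40], [[0.42, 0, 0.18], [0, -1, 0], 40], [[0.61, 0, 0.27], [0, -1.5, 0], 40], [[0.8, 0, 0.38], [0, -2, 0], 40], [[0.83, 0, 0.4], [0, -2.06, 0], 40], [[0.83, 0, 0.4], [0, -2.06, 0], 40], [[0.83, 0, 0.4], [0, -2.06, 0], 40]]'

```text
time: 16.05
tool_pos: [0.6141, -0.0553, 0.0945]
tool_rot: [-0.003, -0.071, 0.997, -0.001]
contact_force: [-5.3, 2.0, 8.3]
gripper_width: 0.649
grasp_force: 66.0
```

Run:
```python
from go import *
s=state(); p,R0=pose(s); th=np.degrees(np.arccos(-R0[2,2])); print((p-S0)@R.from_euler("z",YAW).as_matrix(),s["contact_force"],s["ft_torque"],s["grasp_force"],th)
plan([(p,tool_R(YAW+np.pi/2))],s)
n="side"; W=cloud(n,grab_frame(n)[1]);P=(W-S0)@R.from_euler("z",YAW).as_matrix()
k=(P[...,0]<.06)&(P[...,0]>.03)&(abs(P[...,1]+.005)<.02)&(P[...,2]>.03)&(P[...,2]<.125)
a=np.polyfit(P[k][:,2],P[k][:,0],1);print("front face tilt",np.degrees(a[0]),np.polyval(a,[.02,.08]),k.sum())
```

```text
[ 0.07414543 -0.00589859  0.09450159] [-5.31881947  2.01538189  8.2759462 ] [ 0.37759393  0.94435037 -0.02042322] 65.95843434333801 0.37419826171566617
[0.0, 0.0, 0.0] [-0.0, -0.05, 0.01]
front face tilt 1.0955057310677383 [0.0391364  0.04028361] 191
```

jog_arm --targets '[[[0, 0, 0], [0, -0.06, 0], 40], [[0, 0, 0.02], [0, -0.06, 0], 40], [[0, 0, 0.02], [0, -0.06, 0], 68], [[0, 0, 0.02], [0, -0.06, 0], 72], [[0, 0, 0], [0, -0.06, 0], 85], [[0, 0, 0], [0, -0.06, 0], 100], [[0, 0, 0], [0, -0.06, 0], 100], [[0, 0, 0], [0, -0.06, 0], 100]]'

```text
time: 17.1
tool_pos: [0.614, -0.0554, 0.0927]
tool_rot: [0.001, -0.071, 0.997, -0.0]
contact_force: [0.1, 0.5, 1.3]
gripper_width: 0.997
grasp_force: 0.0
```

jog_arm --targets '[[[0, 0, -0.5], [0, 0, 0], 100], [[0, 0, -1.5], [0, 0, 0], 100], [[0, 0, -3.5], [0, 0, 0], 100], [[0, 0, -5.5], [0, 0, 0], 100], [[0, 0, -6.5], [0, 0, 0], 100], [[0, 0, -6.5], [0, 0, 0], 100], [[0, 0, -6.5], [0, 0, 0], 100]]'

```text
time: 17.98
tool_pos: [0.6129, -0.0552, 0.254]
tool_rot: [0.001, -0.071, 0.997, -0.0]
contact_force: [-0.1, -0.3, -0.3]
gripper_width: 0.998
grasp_force: 0.0
```

Run:
```python
from go import *
s=state(); p,R0=pose(s); print(p,s["joint_pos"].round(2),s["joint_vel"].round(2))
n="side"; im,d=grab_frame(n); W=cloud(n,d);P=(W-S0)@R.from_euler("z",YAW).as_matrix()
k=(P[...,0]<.06)&(P[...,0]>.03)&(abs(P[...,1]+.005)<.02)&(P[...,2]>.03)&(P[...,2]<.125)
a=np.polyfit(P[k][:,2],P[k][:,0],1);print("front face tilt",np.degrees(a[0]),np.polyval(a,[.02,.08]),k.sum())
k=(abs(P[...,0]-.07)<.04)&(abs(P[...,1]+.005)<.03)&(P[...,2]>.138)&(P[...,2]<.15); print("top",P[k].mean(0),k.sum())
# pin: yaw 15 deg, handle centre .4920,-.3349 ; tool y along pin x
for yy in (np.radians(15),np.radians(15)+np.pi):
  print(np.degrees(yy)); M=tool_R(yy); plan([(np.array([.492,-.335,.25]),M),(np.array([.492,-.335,.06]),M)],s)
```

```text
[ 0.61292394 -0.05520375  0.25396685] [-0.21  0.02  1.61  0.    1.51 -1.92] [-0.    0.02  0.02 -0.   -0.    0.  ]
front face tilt -0.4719580295798126 [0.03985567 0.03936143] 178
top [ 0.0674813  -0.00542195  0.14434254] 332
14.999999999999998
[6.38, -10.39, 0.15] [0.0, 0.01, 10.39]
[6.38, -10.39, 7.75] [0.0, 0.01, 10.39]
195.0
[6.38, -10.39, 0.15] [-0.01, 0.0, -12.11]
[6.38, -10.39, 7.75] [-0.01, 0.0, -12.11]
```

jog_arm --targets '[[[0.8, -1.3, 0], [0, 0, 1.3], 100], [[1.6, -2.6, 0], [0, 0, 2.6], 100], [[2.4, -3.9, 0], [0, 0, 3.9], 70], [[3.2, -5.2, 0], [0, 0, 5.2], 55], [[4, -6.5, 0.1], [0, 0, 6.5], 55], [[4.8, -7.8, 0.1], [0, 0, 7.8], 55], [[5.6, -9.1, 0.15], [0, 0, 9.1], 55], [[6.38, -10.39, 0.15], [0, 0, 10.39], 55]]'

```text
time: 19.02
tool_pos: [0.4911, -0.3355, 0.2486]
tool_rot: [-0.001, 0.611, 0.792, 0.001]
contact_force: [0.4, -0.4, 0.8]
gripper_width: 0.547
grasp_force: 0.0
```

jog_arm --targets '[[[0, 0, 0], [0, 0, 0], 55], [[0, 0, 0], [0, 0, 0], 55], [[0, 0, 0], [0, 0, 0], 55]]'

```text
time: 19.4
tool_pos: [0.4928, -0.334, 0.2506]
tool_rot: [0.001, 0.608, 0.794, 0.001]
contact_force: [0.4, 0.2, -0.2]
gripper_width: 0.55
grasp_force: 0.0
```

```bash
cat > pin.py <<'E'
from h import *
def pinfit():
    s=state();p,R0=pose(s); print(p,s["joint_pos"].round(2))
    im,d=grab_frame("wrist");W=cloud("wrist",d,s)
    k=(abs(W[...,2]-.026)<.005)&(np.hypot(W[...,0]-.495,W[...,1]+.335)<.06)
    r=cv2.minAreaRect(W[k][:,:2].astype(np.float32)*1000); print(r,k.sum(),np.median(W[k][:,2]))
    return s,im
E
python3 - <<'E'
from pin import *
s,im=pinfit(); M=tool_R(np.radians(15)); plan([(np.array([.492,-.335,z]),M) for z in(.05,.004)],s)
E
```

```text
[ 0.49278764 -0.33400008  0.25058818] [-0.72 -0.03  1.66  0.    1.51 -0.99]
((492.1067810058594, -334.43487548828125), (16.483970642089844, 42.757789611816406), 15.050912857055664) 416 0.026124547502169027
[-0.03, -0.06, 8.02] [0.02, 0.0, 0.02]
[-0.03, -0.06, 9.86] [0.02, 0.0, 0.02]
```

jog_arm --targets '[[[0, -0.04, 2], [0, 0, 0], 55], [[0, -0.04, 4], [0, 0, 0], 55], [[0, -0.04, 6], [0, 0, 0], 55], [[-0.02, -0.05, 8], [0, 0, 0], 55], [[-0.02, -0.05, 9.4], [0, 0, 0], 55], [[-0.02, -0.05, 9.5], [0, 0, 0], 55], [[-0.02, -0.05, 9.5], [0, 0, 0], 55]]'

```text
time: 20.32
tool_pos: [0.4931, -0.3363, 0.0151]
tool_rot: [0.002, 0.608, 0.794, 0.001]
contact_force: [-0.9, -0.6, 0.2]
gripper_width: 0.552
grasp_force: 0.0
```

Run:
```python
from pin import *
s,im=pinfit(); print(s["contact_force"]);M=tool_R(np.radians(15)); plan([(np.array([.4921,-.3345,z]),M) for z in(.004,)],s)
```

```text
[ 0.49313512 -0.33626085  0.01514986] [-0.72  0.21  1.83  0.    1.1  -0.99]
((490.1726379394531, -334.2877197265625), (46.19235610961914, 63.648983001708984), 74.68962097167969) 3033 0.02608844478836006
[-0.8893552  -0.64233166  0.23211182]
[0.08, -0.02, 0.45] [0.03, 0.02, 0.01]
```

jog_arm --targets '[[[0.08, -0.02, 0.4], [0, 0, 0], 55], [[0.08, -0.02, 0.4], [0, 0, 0], 55], [[0.08, -0.02, 0.4], [0, 0, 0], 0], [[0.08, -0.02, 0.4], [0, 0, 0], 0], [[0.08, -0.02, 0.4], [0, 0, 0], 0], [[0.08, -0.02, 0.4], [0, 0, 0], 0]]'

```text
time: 21.12
tool_pos: [0.4916, -0.3346, 0.0044]
tool_rot: [0.002, 0.608, 0.794, 0.001]
contact_force: [0.1, 0.5, 2.5]
gripper_width: 0.201
grasp_force: 60.3
```

jog_arm --targets '[[[0, 0, -1], [0, 0, 0], 0], [[0, 0, -3], [0, 0, 0], 0], [[0, 0, -5], [0, 0, 0], 0], [[0, 0, -7.2], [0, 0, 0], 0], [[0, 0, -8.8], [0, 0, 0], 0], [[0, 0, -9], [0, 0, 0], 0], [[0, 0, -9], [0, 0, 0], 0], [[0, 0, -9], [0, 0, 0], 0]]'

```text
time: 22.12
tool_pos: [0.4894, -0.3332, 0.2254]
tool_rot: [-0.001, 0.609, 0.794, 0.001]
contact_force: [0.1, 0.6, -1.0]
gripper_width: 0.195
grasp_force: 59.8
```

Run:
```python
from h import *
s=state();p,R0=pose(s);print(p,s["joint_vel"].round(2),s["gripper_width"],s["grasp_force"])
im,d=grab_frame("wrist");np.savez("w3.npz",d=d,p=p,R0=R0);cv2.imwrite("pics/w3.png",im[:,:,::-1])
W=cloud("wrist",d,s); T=(W-p)@R0
k=(abs(T[...,1])<.02)&(T[...,0]<-.03)&(T[...,0]>-.12)&(abs(T[...,2]+.01)<.04)
v,u=np.where(k); print(k.sum(),u.min(),u.max(),v.min(),v.max())
for lo in np.arange(-.11,-.02,.01):
    q=T[k&(T[...,0]>lo)&(T[...,0]<lo+.01)]
    if len(q): print(round(lo,2),len(q),np.median(q,0).round(4),q[:,2].min().round(4),q[:,1].min().round(4),q[:,1].max().round(4))
```

```text
[ 0.48943619 -0.33315915  0.22544135] [ 0.  0. -0. -0. -0.  0.] 0.19489558598847206 59.76377069950104
411 314 329 311 338
-0.06 2 [-0.0504  0.0041 -0.0096] -0.0099 0.0041 0.0041
-0.05 196 [-0.0443 -0.0001 -0.0124] -0.0144 -0.0049 0.004
-0.04 213 [-0.0351 -0.0001 -0.0125] -0.0146 -0.0048 0.004
```

View pics/w3.png

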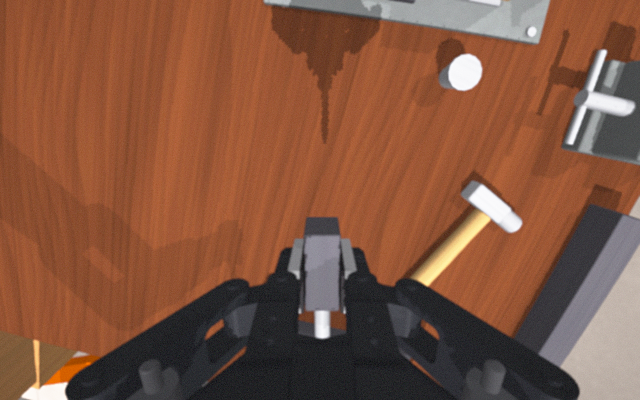

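Pin is held level: handle at (322,270), rod at (322,325). Next I carry it to the left side of the stand.

Run:
```python
from h import *
z=np.load("w3.npz"); s=state(); W=cloud("wrist",z["d"],s); T=(W-z["p"])@z["R0"]
k=np.zeros((400,640),bool); k[215:308,303:342]=1; k&=(abs(T[...,2]+.022)<.006); q=T[k]; r=cv2.minAreaRect((q[:,:2]*1000).astype(np.float32)); print("handle top",r,np.median(q[:,2]),k.sum(), np.polyfit(q[:,0],q[:,2],1))
M=tool_R(YAW); plan([(st2w([-.0703,.18,h]),M) for h in(.225,.06)],s)
```

```text
handle top ((-0.13305091857910156, 0.03919506072998047), (19.13484764099121, 42.68253707885742), 89.57659912109375) -0.021974977108266992 2795 [ 0.0183332  -0.02193927]
[17.52, 2.86, 0.08] [-0.0, -0.02, 0.86]
[17.5, 2.86, 6.68] [-0.0, -0.02, 0.86]
```

jog_arm --targets '[[[1, 0.2, 0], [0, 0, 0.05], 0], [[3, 0.5, 0], [0, 0, 0.1], 0], [[5.4, 0.9, 0], [0, 0, 0.2], 0], [[7.8, 1.3, 0], [0, 0, 0.35], 0], [[10.2, 1.7, 0], [0, 0, 0.5], 0], [[12.6, 2.1, 0], [0, 0, 0.65], 0], [[15, 2.45, 0], [0, 0, 0.8], 0], [[16.5, 2.7, 0], [0, 0, 0.86], 0]]'

```text
time: 23.18
tool_pos: [0.4473, 0.0841, 0.2269]
tool_rot: [0.0, 0.654, 0.756, 0.0]
contact_force: [1.0, -0.1, -1.5]
gripper_width: 0.201
grasp_force: 59.8
```

jog_arm --targets '[[[0.8, 0.1, 0], [0, 0, 0], 0], [[1, 0.15, 0], [0, 0, 0], 0], [[1, 0.15, 2], [0, 0, 0], 0], [[1, 0.15, 4], [0, 0, 0], 0], [[1, 0.15, 5], [0, 0, 0], 0], [[1, 0.15, 5], [0, 0, 0], 0], [[1, 0.15, 5], [0, 0, 0], 0], [[1, 0.15, 5], [0, 0, 0], 0]]'

```text
time: 24.18
tool_pos: [0.4506, 0.1069, 0.1054]
tool_rot: [0.002, 0.655, 0.756, 0.002]
contact_force: [-0.1, 0.2, -1.5]
gripper_width: 0.199
grasp_force: 59.8
```

```bash
cat > ins.py <<'E'
from h import *
s=state();p,R0=pose(s);Ry=R.from_euler("z",YAW).as_matrix();print("TCP st",((p-S0)@Ry).round(4),s["joint_vel"].round(2),s["contact_force"].round(1),s["grasp_force"].round(1))
M=tool_R(YAW)
print("tip st",((p+R0@[-.097,0,-.009]-S0)@Ry).round(4))
E
python3 - <<'E'
from ins import *
plan([(st2w([-.0703,.18,.036]),M),(st2w([-.0703,.088,.036]),M)],s)
im,d=grab_frame("wrist");W=cloud("wrist",d,s);P=(W-S0)@Ry
for y in(.02,.06):
    k=(abs(P[...,2]-.062)<.005)&(abs(P[...,1]-y)<.012)&(abs(P[...,0]+.07)<.03);print(y,k.sum(),P[k].mean(0) if k.any() else "")
E
```

```text
Traceback (most recent call last):
  File "ins.py", line 2, in <module>
    s=state();p,R0=pose(s);Ry=R.from_euler("z",YAW).as_matrix();print("TCP st",((p-S0)@Ry).round(4),s["joint_vel"].round(2),s["contact_force"].round(1),s["grasp_force"].round(1))
                                                                                                                                                        ^^^^^^^^^^^^^^^^^^^^^^
AttributeError: 'float' object has no attribute 'round'
```

```bash
sed -i 's/s\["grasp_force"\].round(1)/s["grasp_force"]/' ins.py
python3 - <<'E'
from ins import *
plan([(st2w([-.0703,.18,.036]),M),(st2w([-.0703,.088,.036]),M)],s)
im,d=grab_frame("wrist");W=cloud("wrist",d,s);P=(W-S0)@Ry
for y in(.02,.06):
    k=(abs(P[...,2]-.062)<.005)&(abs(P[...,1]-y)<.012)&(abs(P[...,0]+.07)<.03);print(y,k.sum(),P[k].mean(0) if k.any() else "")
E
```

```text
TCP st [-0.0648  0.1777  0.1054] [ 0. -0.  0.  0. -0.  0.] [-0.1  0.2 -1.5] 59.752174615859985
tip st [-0.0649  0.0807  0.1145]
[0.09, -0.24, 2.78] [0.04, 0.01, 0.0]
[-3.59, -0.24, 2.78] [0.04, 0.01, 0.0]
0.02 0 
0.06 0
```

jog_arm --targets '[[[0.09, -0.2, 1], [0, 0, 0], 0], [[0.09, -0.22, 2], [0, 0, 0], 0], [[0.09, -0.22, 2.7], [0, 0, 0], 0], [[0.09, -0.22, 2.7], [0, 0, 0], 0], [[0.09, -0.22, 2.7], [0, 0, 0], 0]]'

```text
time: 24.85
tool_pos: [0.4447, 0.1085, 0.0373]
tool_rot: [0.002, 0.655, 0.756, 0.002]
contact_force: [0.1, -0.6, -1.7]
gripper_width: 0.196
grasp_force: 59.8
```

Run:
```python
from ins import *
plan([(st2w([-.0703,.18,.036]),M),(st2w([-.0703,.088,.036]),M)],s)
im,d=grab_frame("side");W=cloud("side",d);P=(W-S0)@Ry
cv2.imwrite("pics/s3.png",cv2.resize(im[185:275,215:345,::-1],None,fx=6,fy=6,interpolation=2)[:540,:780])
for y in(.02,.06):
    k=(abs(P[...,2]-.058)<.006)&(abs(P[...,1]-y)<.012)&(abs(P[...,0]+.07)<.03);print(y,k.sum(),P[k].mean(0) if k.any() else "")
tip=p+R0@[-.097,0,-.009]; sh=p+R0@[-.022,0,-.009]; eye=st2w([-.07,.064,.045])
print(proj("side",np.array([tip,sh,eye])))
```

```text
TCP st [-0.0705  0.1802  0.0373] [-0.   -0.   -0.01  0.   -0.   -0.  ] [ 0.1 -0.6 -1.7] 59.75204050540924
tip st [-0.0704  0.0832  0.0464]
[-0.01, 0.01, 0.05] [0.04, 0.01, 0.01]
[-3.69, 0.0, 0.06] [0.04, 0.01, 0.01]
0.02 34 [-0.06885644  0.020711    0.05934328]
0.06 26 [-0.07064559  0.06070943  0.06052937]
[[289.13960907 219.6371564 ]
 [272.97155619 205.68994213]
 [293.51068979 223.49811591]]
```

View pics/s3.png

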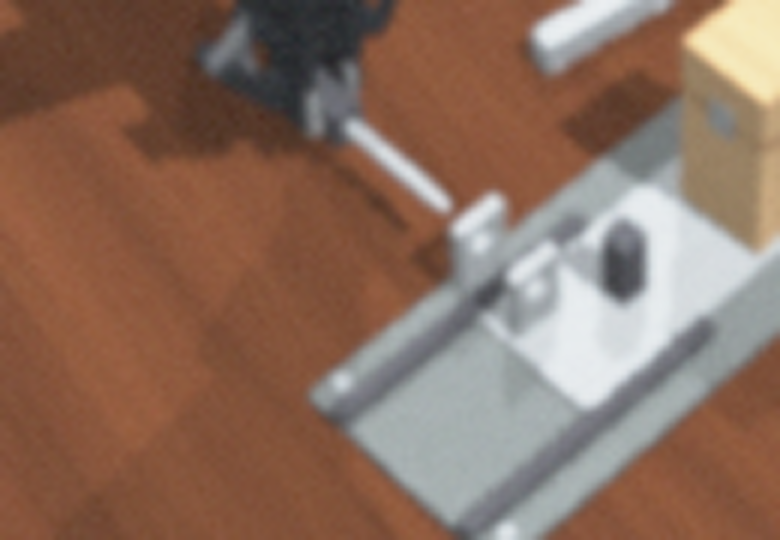

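The rod (350,125)-(445,205) points at the stand's eye hole (483,240) in line. Inserting.

jog_arm --targets '[[[0, 0, 0.05], [0, 0, 0], 0], [[-0.4, 0, 0.05], [0, 0, 0], 0], [[-0.8, 0, 0.05], [0, 0, 0], 0], [[-1.2, 0, 0.05], [0, 0, 0], 0], [[-1.6, 0, 0.05], [0, 0, 0], 0], [[-1.6, 0, 0.05], [0, 0, 0], 0], [[-1.6, 0, 0.05], [0, 0, 0], 0]]'

```text
time: 25.78
tool_pos: [0.4493, 0.0688, 0.0347]
tool_rot: [0.001, 0.655, 0.756, 0.001]
contact_force: [-0.7, 0.0, -1.6]
gripper_width: 0.198
grasp_force: 59.8
```

Run:
```python
from ins import *
plan([(st2w([-.0703,.088,.036]),M)],s)
```

```text
TCP st [-0.0715  0.1402  0.0347] [ 0.01  0.   -0.   -0.   -0.   -0.  ] [-0.7  0.  -1.6] 59.7514808177948
tip st [-0.0715  0.0432  0.0438]
[-2.09, 0.05, -0.05] [0.02, 0.0, 0.0]
```

No contact so far, and the tip is 20 mm past the first eye. Continuing through the blade eye.

jog_arm --targets '[[[-0.3, 0.05, -0.05], [0, 0, 0], 0], [[-0.7, 0.05, -0.05], [0, 0, 0], 0], [[-1.1, 0.05, -0.05], [0, 0, 0], 0], [[-1.5, 0.05, -0.05], [0, 0, 0], 0], [[-1.9, 0.05, -0.05], [0, 0, 0], 0], [[-1.9, 0.05, -0.05], [0, 0, 0], 0], [[-1.9, 0.05, -0.05], [0, 0, 0], 0]]'

```text
time: 26.65
tool_pos: [0.4572, 0.022, 0.036]
tool_rot: [0.001, 0.655, 0.756, 0.001]
contact_force: [-0.2, 0.6, -0.6]
gripper_width: 0.197
grasp_force: 59.8
```

Run:
```python
from ins import *
plan([(st2w([-.0703,.086,.036]),M)],s)
```

```text
TCP st [-0.0703  0.0927  0.036 ] [ 0.01 -0.    0.   -0.    0.   -0.  ] [-0.2  0.6 -0.6] 59.75156128406525
tip st [-0.0703 -0.0043  0.045 ]
[-0.27, 0.0, -0.0] [0.02, 0.0, 0.0]
```

jog_arm --targets '[[[-0.15, 0, 0.05], [0, 0, 0], 0], [[-0.27, 0, 0.1], [0, 0, 0], 0], [[-0.34, 0, 0.1], [0, 0, 0], 0], [[-0.34, 0, 0.1], [0, 0, 0], 0], [[-0.34, 0, 0.1], [0, 0, 0], 0]]'

```text
time: 27.28
tool_pos: [0.4581, 0.0167, 0.0337]
tool_rot: [-0.002, 0.655, 0.755, 0.003]
contact_force: [-2.0, 14.3, 3.4]
gripper_width: 0.199
grasp_force: 60.5
```

```bash
python3 ins.py
```

```text
TCP st [-0.0701  0.0874  0.0337] [ 0.  0. -0. -0. -0.  0.] [-2.  14.3  3.4] 60.47322750091553
tip st [-0.0702 -0.0097  0.0421]
```

Handle is against the plate with 14 N. Releasing.

jog_arm --targets '[[[0.03, 0, 0], [0, 0, 0], 30], [[0.03, 0, 0], [0, 0, 0], 50], [[0.03, 0, 0], [0, 0, 0], 60], [[0.03, 0, 0], [0, 0, 0], 60], [[0, 0, -1], [0, 0, 0], 60], [[0, 0, -3], [0, 0, 0], 60], [[0.5, 0, -5], [0, 0, 0], 60], [[1, 0, -6], [0, 0, 0], 60]]'

```text
time: 28.28
tool_pos: [0.4559, 0.0383, 0.1871]
tool_rot: [0.003, 0.655, 0.755, 0.002]
contact_force: [0.5, -1.0, 0.0]
gripper_width: 0.6
grasp_force: 0.0
```

jog_arm --targets '[[[1, 0, -0.5], [0, 0, 0], 60], [[2, 0, -1], [0, 0, 0], 60], [[2, 0, -1], [0, 0, 0], 60], [[2, 0, -1], [0, 0, 0], 60]]'

```text
time: 28.78
tool_pos: [0.4472, 0.0874, 0.2079]
tool_rot: [0.001, 0.655, 0.756, 0.0]
contact_force: [0.1, 0.1, -0.6]
gripper_width: 0.602
grasp_force: 0.0
```

Run:
```python
from ins import *
im,d=grab_frame("wrist");cv2.imwrite("pics/w4.png",im[:,:,::-1]);W=cloud("wrist",d,s);P=(W-S0)@Ry
k=(P[...,2]>.03)&(P[...,2]<.07)&(P[...,1]>.068)&(P[...,1]<.13)&(abs(P[...,0]+.07)<.02); q=P[k];print(k.sum(),np.percentile(q,[1,50,99],axis=0).round(4))
im,d=grab_frame("side");cv2.imwrite("pics/s4.png",cv2.resize(im[160:290,215:400,::-1],None,fx=4,fy=4,interpolation=2))
```

```text
TCP st [-0.071   0.1589  0.2079] [-0.01  0.01  0.01  0.    0.    0.  ] [ 0.1  0.1 -0.6] 0.0
tip st [-0.071  0.062  0.217]
579 [[-0.0791  0.0696  0.0306]
 [-0.0706  0.093   0.0499]
 [-0.0622  0.1121  0.0543]]
```

View pics/s4.png

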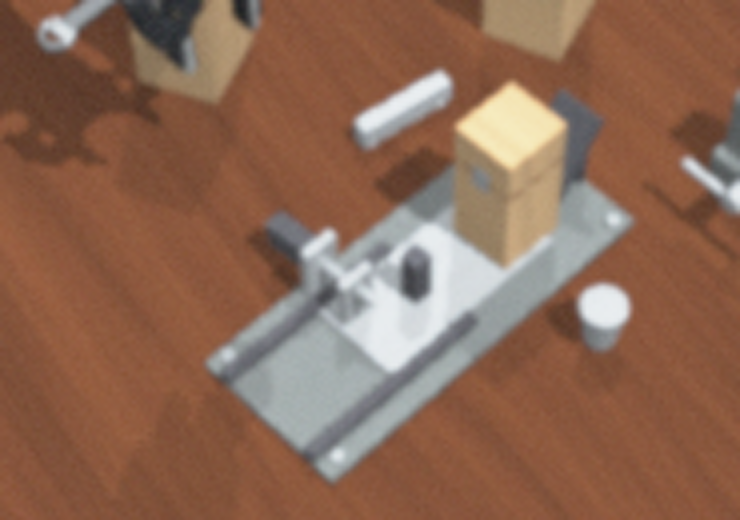

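The pin runs through both eyes: handle at crop (288,232), rod emerging at (375,290). The case stands upright on the blade, and the bystanders are where they were. One check of the handle gap before handing in.

Run:
```python
from ins import *
im,d=grab_frame("wrist");W=cloud("wrist",d,s);P=(W-S0)@Ry
k=(P[...,2]>.04)&(P[...,2]<.07)&(P[...,1]>.05)&(P[...,1]<.13)&(abs(P[...,0]+.07)<.006)
q=P[k]; q=q[np.argsort(q[:,1])]
for y in np.arange(.054,.116,.002):
    g=q[(q[:,1]>=y)&(q[:,1]<y+.002)]
    if len(g): print(round(y,3),len(g),g[:,2].mean().round(4),end=" | ")
```

```text
TCP st [-0.0712  0.1587  0.2076] [-0.  0. -0.  0.  0.  0.] [-0.3 -0.7  0. ] 0.0
tip st [-0.0712  0.0617  0.2167]
0.054 1 0.0603 | 0.056 11 0.0597 | 0.058 16 0.0595 | 0.06 24 0.0559 | 0.062 46 0.0561 | 0.064 24 0.0573 | 0.068 6 0.0535 | 0.07 18 0.0534 | 0.072 18 0.0529 | 0.074 14 0.0525 | 0.076 15 0.0525 | 0.078 17 0.0522 | 0.08 14 0.0518 | 0.082 19 0.0514 | 0.084 16 0.0512 | 0.086 17 0.0506 | 0.088 18 0.0506 | 0.09 15 0.05 | 0.092 14 0.0499 | 0.094 18 0.0498 | 0.096 15 0.049 | 0.098 18 0.0492 | 0.1 16 0.0488 | 0.102 19 0.0482 | 0.104 12 0.0481 | 0.106 19 0.0479 | 0.108 18 0.0475 | 0.11 26 0.0451 | 0.112 7 0.0468 |
```

The handle droops 8.5° in the hole clearance, and its lower edge rests on the plate (about 65 mm against the plate face at 64–65 mm). It is seated, so I hand in.

```bash
python3 -c "
from plant import *
print(job_done())"
```

```text
the job is handed in; nothing more can be done
None
```

The job is handed in after about 29 s of robot time: the case stands upright on the fully home blade, and the pin is through both eyes with its handle, drooping about 8.5°, resting against the stand's eye plate by its lower edge.

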